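Put the stamp back on the carousel

ROBOT

A 6-joint arm with a two-finger parallel gripper is mounted at the origin on the work surface. World frame = base frame: x ahead of the robot, y to its left, z up, the work surface at z = 0. Lengths are in m, angles in rad, forces in N, time in s.
With the tool pointing down it reaches from about 0.325 to 0.775 m from the base axis. Payload 5.5 kg.
Tool frame: the origin (TCP) lies between the finger pads; the fingertips stand env.nose_length ahead of it and the grasp point (between the pads) lies 5 mm behind it (env.nose_length is the distance from the TCP to the fingertips, in m); z points along the fingers, y is the line along which they close (so a half turn about z gives the same grasp; the last joint's range is limited). The gripper opens to 85 mm and grips with 20 to 120 N. Pads are 22 mm wide; open, the fingers measure 114 mm over their backs; the gripper's body (76 mm by 85 mm) begins 54 mm behind the grasp point. The pads swing forward as they close: fully open they stand 13 mm farther back than shut.
Start: joints at [-0.057, 0.091, 1.231, -0, 1.82, -0.057], TCP at [0.6, -0, 0.215] pointing down, gripper open.
Joint ranges: [-2.87, 2.87], [-0.86, 2.18], [0.17, 2.46], [-1.51, 4.65], [0.06, 2.69], [-2.65, 2.65]. Speed limits (rad/s): [2.57, 2.57, 3.01, 3.14, 3.14, 3.14].

INTERFACE

Orientations are given as [roll, pitch, yaw] about the fixed x, y, z axes, in that order (R = Rz(yaw) Ry(pitch) Rx(roll)).
In Python, from bench import env, imaging gives the robot as it stands.
- The arm moves only by the tool servo_tool, never from a script. Its argument "series" is a list of rows, each an object with "dp": the shift along the tool's x, y, z in m, a list of three; "rot": the turn, a rotation vector about the tool's x, y, z in degrees, a list of three. A call has 1 to 8 rows; each row shifts and turns the commanded pose from where the row before left it, along the tool's axes as they then stand; what a row does not reach is not made up. A row lasts 1/8 s, in which the tool goes at most 62.5 mm and 10.7 degrees, less where a joint would pass 70% of its speed; a pose out of reach is approached as far as the arm can. A call is refused whole if a number of a shift passes 0.0625 or a number of a turn 10.7, either way. A call with a gripper value outside its range is refused whole. "hand" is the opening, from 0 (shut) to 1 (fully open), set as the call begins (left out, the last holds). The fingers move at their own pace and stop on an object; "newtons" is the grip in N (left out, the last holds). Time passes only in rows, so rows that do not move let the fingers close. It gives the time, the measured TCP pose, the force, the opening and the grip force at its end, in the units of the state.
- env.read_state(): the state, without advancing time (a new reading comes with each control period).
- imaging.camera(name): name is "scene" or "side" or "wrist"; returns a dict with "frame" (420x560x3 uint8, red, green, blue), "fx", "fy", "cx", "cy" (pixels), "cam_to_world" (4x4, takes a point from camera to world coordinates). Camera axes: x right, y up, looking along -z (the intrinsics and any distortion apply to the point x, -y, -z); pixel columns grow to the right and rows downward; lengths in m; the calibration is good to about 2 mm. A picture is of the moment at which its call begins. There is no depth.
- env.close_job(): hands the job in; it is judged then, once.
The state is a dict: "t": time; "qpos": joint angles; "joint_velocities": joint speeds; "joint_efforts": joint torques, N m; "position": TCP position; "eef_rot": TCP orientation; "wrist_force": force on the tool from outside, world axes, zero at the start; "moment": the same for the moment, N m; "finger_gap": finger opening in m; "gripper_force": force on a finger pad.
Only numpy, scipy, OpenCV 4.12 (cv2) and the standard library are available. Lean on these libraries where they do the work, as an engineer would, in place of code of your own. Each camera call takes 0.05 s, during which the arm holds its last target. There are 200 camera calls.

TASK

Turn the stamp carousel until its empty hook faces the robot's side of the table, then take the stamp standing on the ink pad and hang it by its neck on that hook, fully down behind the upturned tips. Leave the hook facing the robot, the other stamps hanging in their places and everything else on the table where it is.

Things in the scene. Friction and masses are not known exactly. Their poses are not given: they have to be found in the camera images.
- carousel: the fixed foot of the stamp carousel: round grey foot 160 mm across with a thin upright post, which is the turning axis. Origin on the axis, at table height; its x axis points straight away from the robot (+x of the robot), z up
- turn_knob (a point): centre of the round black knob (38 mm across, 30 mm high) on the axis at the very top of the carousel, its top 197 mm above the table. It is one piece with the star of hooks: gripped from above and twisted, it turns the star, which turns without end either way on a lightly braked bearing (0.03 N m) and stays where it is left
- free_hook (a point): the only empty hook of the six. The point lies on the line midway between its two prongs, 96 mm from the turning axis, where the axis of a hung stamp goes, at the height of the prongs' top face (125 mm above the table). x points outward along the hook, z up
- star: the turning star of six dark steel hooks, 60 degrees apart, five with hanging stamps. A hook is a level fork, open outward: two prongs 4 mm wide and thick, 15 mm gap, closed inner end 89 mm from the axis, outer ends 118 mm, each with an upturned tip 5 mm high over its last 4 mm. Origin on the axis at table height; x points along the empty hook
- stamp_centre (a point): centre, half-way up, of the stamp to put away, upright on the open ink pad. 96 mm tall, about 70 g. From below: foot 54 x 26 mm (x the long side), 16 high; wooden handle up to 22 across; neck 10 across from 45 to 65 mm up; round knob 30 across, 65 to 96 up, straight-sided from 68 to 85, flat underside. Hung, the underside lies on both prongs, this point 17 mm below the hook's point
- ink_pad: flat open ink pad, fixed to the table, dark tin 112 x 74 mm, its felt top 12 mm above the table, with its lid folded flat beside it. Origin at the middle of the tin, at table height; x along its long side
- self_inker: bystander: a boxy black self-inking stamp, 62 x 40 x 86 mm, standing on the table. Origin at the centre of its underside; leave it
- sanitiser: bystander: clear bottle, 72 mm across, 150 mm tall. Origin at the centre of its underside
- tape_roll: bystander: flat roll of tape, 60 mm across, 20 mm high. Origin at the centre of its underside
- vial1: bystander: small glass vial, 24 mm across, 47 mm tall. Origin at the centre of its underside
- vial2: bystander: small glass vial, 24 mm across, 47 mm tall. Origin at the centre of its underside
- vial3: bystander: small glass vial, 24 mm across, 47 mm tall. Origin at the centre of its underside
- hung1: one of the five stamps already hanging on the carousel (loose, with the same handle as the stamp to put away, other feet). Origin at the centre of its underside, 60 mm above the table; goes round with the carousel
- hung2: one of the five stamps already hanging on the carousel (loose, with the same handle as the stamp to put away, other feet). Origin at the centre of its underside, 60 mm above the table; goes round with the carousel
- hung3: one of the five stamps already hanging on the carousel (loose, with the same handle as the stamp to put away, other feet). Origin at the centre of its underside, 60 mm above the table; goes round with the carousel
- hung4: one of the five stamps already hanging on the carousel (loose, with the same handle as the stamp to put away, other feet). Origin at the centre of its underside, 60 mm above the table; goes round with the carousel
- hung5: one of the five stamps already hanging on the carousel (loose, with the same handle as the stamp to put away, other feet). Origin at the centre of its underside, 60 mm above the table; goes round with the carousel
Things that resemble listed ones, but are neither listed nor needed, are in the scene too. What is shaped like the hung5 but purple is not meant.

How it is judged:
On the way, in this order (a step that is already met when the one before it is completed fails the run):
1. the empty hook faces the robot's side (within about 35 degrees) while the stamp is not yet on it (x of free_hook in the frame of carousel below -0.079 m and horizontal distance between stamp_centre and free_hook above 0.03 m), for 0.2 s.
2. the stamp hangs on that hook, fully down (x of free_hook in the frame of carousel below -0.079 m and horizontal distance between stamp_centre and free_hook below 0.012 m and z of stamp_centre in the frame of free_hook between -0.0205 and -0.0135 m and angle between stamp_centre's own z axis and vertical below 0.15 rad), for 0.2 s.
At the end, for the whole second after the job is handed in: The stamp hangs still and upright (0.15 rad) on the once empty hook: axis within 12 mm of the hook's point, centre 13.5 to 20.5 mm below the prongs' top. That hook points to the robot's side (-x, within about 35 degrees). The five other stamps still hang on their hooks (all of step 2 and linear speed of stamp below 0.02 m/s and height (world z) of each of hung1, hung2, hung3, hung4, hung5 above 0.05 m); the robot touches nothing.
It fails at once if a hanging stamp is knocked off its hook (height (world z) of any of hung1, hung2, hung3, hung4, hung5 below 0.045 m or angle between any of hung1, hung2, hung3, hung4, hung5's own z axis and vertical above 0.9 rad).
It fails at once if a bystander on the table is pushed more than 30 mm or knocked over (distance of any of self_inker, sanitiser, vial1, vial2, vial3, tape_roll from where it was at the start of the episode above 0.03 m or angle between any of self_inker, sanitiser, vial1, vial2, vial3, tape_roll's own z axis and vertical above 0.5 rad).
It also fails if it takes over 67 s, if anything falls off the work surface, if the arm or the gripper's body presses on something with over 40 N, if the wrist force passes 120 N, or if a joint passes its speed limit or range.

## Working session

There is one attempt and no reset: what is moved stays moved. The work goes in short steps, Python scripts to look and compute and a tool call to move; the robot and the scene stay as the last step left them, time stands still between calls to the robot, and variables do not carry over. Pictures are saved under pics/ and viewed, at most 10 in all, crops included, and the job is handed in when it is done.

Besides the shell and the picture viewer there is one more tool, called after "Request:" by a JSON object that holds its "name" and its "arguments". servo_tool: Moves the arm, as the interface text tells. Its arguments: {"type":"object","properties":{"series":{"type":"array","items":{"type":"object","properties":{"dp":{"type":"array","items":{"type":"number"}},"rot":{"type":"array","items":{"type":"number"}}}}},"hand":{"type":"number"},"newtons":{"type":"number"}},"required":["series"]}

```bash
mkdir -p pics; cat > h.py <<'E'
import numpy as np, cv2
from bench import env, imaging
def shot(n,f=None):
    c=imaging.camera(n)
    if f: cv2.imwrite('pics/'+f,cv2.cvtColor(c['frame'],cv2.COLOR_RGB2BGR))
    return c
def ray(c,u,v):
    T=np.array(c['cam_to_world']); d=np.array([(u-c['cx'])/c['fx'],-(v-c['cy'])/c['fy'],-1]); return T[:3,3],T[:3,:3]@d
def onplane(c,u,v,z):
    o,d=ray(c,u,v); return o+d*(z-o[2])/d[2]
def proj(c,p):
    T=np.array(c['cam_to_world']); q=T[:3,:3].T@(np.array(p)-T[:3,3]); return c['cx']+c['fx']*q[0]/-q[2], c['cy']-c['fy']*q[1]/-q[2]
E
python3 - <<'E'
from h import *
a=shot('scene');b=shot('side');w=shot('wrist')
for n,c in zip('abw',(a,b,w)):
    print({k:np.round(v,3).tolist() for k,v in c.items() if k!='frame'})
    np.save(n+'.npy',c['frame'])
im=np.hstack([a['frame'],b['frame']])
for n,c in zip(('scene','side'),(a,b)):
    cv2.imwrite(f'pics/{n}0.png',cv2.cvtColor(cv2.resize(c['frame'],(800,600)),cv2.COLOR_RGB2BGR))
s=env.read_state();print(s['position'],s['eef_rot'],s['finger_gap'],s['t'],env.nose_length)
E
```

```text
{'fx': 456.766, 'fy': 456.766, 'cx': 282.412, 'cy': 213.393, 'cam_to_world': [[-0.009, -0.841, 0.54, 1.096], [1.0, -0.003, 0.012, 0.063], [-0.008, 0.541, 0.841, 1.006], [0.0, 0.0, 0.0, 1.0]]}
{'fx': 398.645, 'fy': 398.645, 'cx': 283.032, 'cy': 212.198, 'cam_to_world': [[-0.798, 0.319, -0.511, 0.068], [-0.602, -0.421, 0.678, 0.694], [0.002, 0.849, 0.529, 0.631], [0.0, 0.0, 0.0, 1.0]]}
{'fx': 375.206, 'fy': 375.206, 'cx': 278.281, 'cy': 208.537, 'cam_to_world': [[1.0, -0.0, 0.002, 0.6], [-0.0, 0.962, 0.274, 0.07], [-0.002, -0.274, 0.962, 0.373], [0.0, 0.0, 0.0, 1.0]]}
[5.99761942e-01 1.89056191e-05 2.14578078e-01] [-3.14003803e+00 -1.15749102e-04  1.57076048e+00] 0.08575012828859072 0.15 0.014
```

View pics/scene0.png

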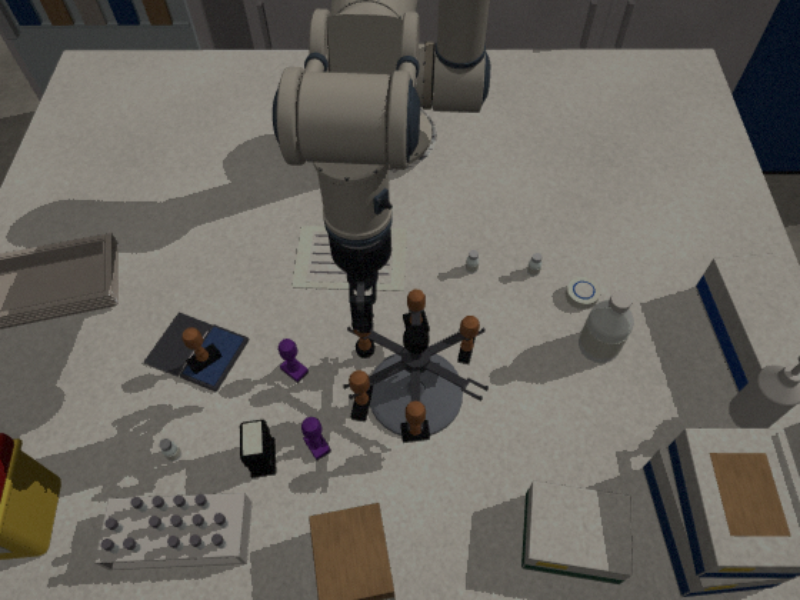

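View pics/side0.png

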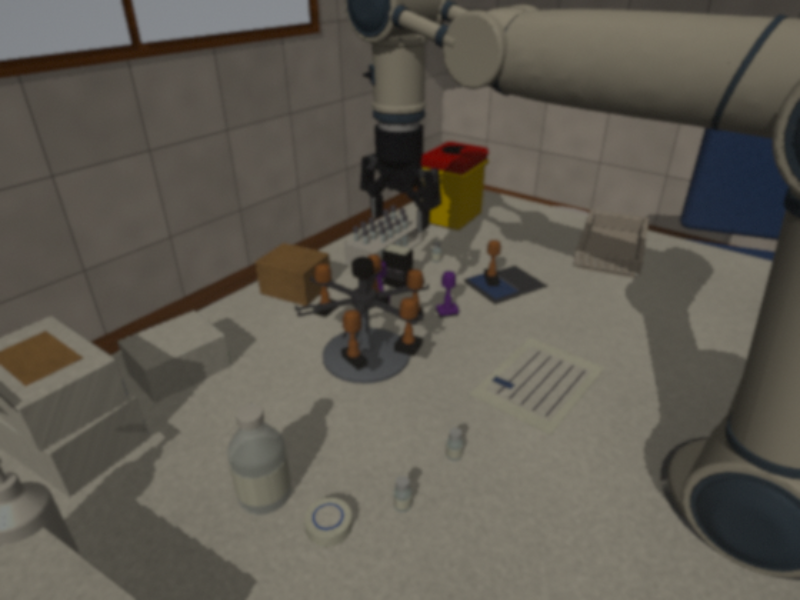

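The scene view shows the orange stamp on the dark/blue pad at (195,340). The purple lookalikes are at (290,358) and (315,436). The carousel knob is near (416,345), and the empty hook points lower right at (478,390). Next I'll measure these and confirm with one enlarged crop.

```bash
python3 - <<'E'
from h import *
a=shot('scene');b=shot('side')
for n,c in (('scene',a),('side',b)):
    h=cv2.cvtColor(c['frame'],cv2.COLOR_RGB2HSV)
    m=cv2.inRange(h,(3,110,50),(16,255,255))
    k,l,st,ce=cv2.connectedComponentsWithStats(m)
    for i in range(1,k):
        if 25<st[i,4]<2000: print(n,st[i].tolist(),ce[i].round(1).tolist())
    if n=='scene': print('knob stamp at z.09',onplane(a,137,232,.09))
# foot ellipse scene approx
s=.7
for (u,v) in ((367,395),(463,395)): print('foot',onplane(a,u*s,v*s,0.012).round(3))
print('hook prongs',[onplane(a,u*s,v*s,.125).round(3) for u,v in ((487,384),(481,396))])
fa=cv2.resize(a['frame'][215:335,90:360],None,fx=2.9,fy=2.9,interpolation=cv2.INTER_CUBIC)
fb=cv2.resize(b['frame'][160:280,200:390],(475,300)) 
out=np.zeros((600,800,3),np.uint8); out[:fa.shape[0],:fa.shape[1]]=fa[:, :800]
fb=cv2.resize(b['frame'][165:270,195:395],(476,250),interpolation=cv2.INTER_CUBIC); out[350:600,:476]=fb
cv2.imwrite('pics/c1.png',cv2.cvtColor(out,cv2.COLOR_RGB2BGR))
E
```

```text
scene [285, 203, 12, 15, 110] [291.6, 208.5]
scene [323, 221, 12, 14, 129] [328.9, 227.3]
scene [128, 229, 18, 24, 216] [136.5, 239.3]
scene [251, 237, 9, 8, 51] [255.1, 240.6]
scene [323, 237, 8, 9, 49] [326.8, 241.1]
scene [245, 259, 14, 24, 209] [251.9, 269.1]
scene [284, 281, 14, 24, 178] [291.1, 289.3]
knob stamp at z.09 [ 0.56047812 -0.28793383  0.09      ]
side [90, 0, 6, 24, 30] [92.5, 11.3]
side [185, 0, 39, 28, 176] [211.2, 17.4]
side [127, 25, 57, 11, 200] [154.7, 29.7]
side [44, 29, 74, 17, 265] [81.1, 39.0]
side [296, 99, 29, 9, 35] [310.8, 101.9]
side [306, 103, 36, 19, 164] [325.3, 114.1]
side [339, 130, 51, 13, 111] [362.0, 136.2]
side [269, 136, 19, 10, 107] [277.6, 140.6]
side [198, 146, 62, 67, 910] [225.6, 178.2]
side [341, 169, 9, 25, 130] [344.9, 179.9]
side [187, 176, 16, 16, 64] [193.6, 184.7]
side [258, 178, 9, 11, 56] [262.6, 182.4]
side [66, 182, 122, 65, 1178] [128.9, 213.3]
side [285, 188, 11, 15, 138] [289.8, 195.3]
side [280, 205, 14, 19, 191] [286.4, 214.9]
side [240, 217, 12, 34, 272] [246.2, 231.6]
side [281, 226, 9, 15, 87] [285.3, 234.4]
side [11, 239, 20, 21, 122] [20.4, 250.3]
side [31, 243, 9, 10, 28] [34.8, 246.9]
side [30, 254, 13, 9, 28] [34.5, 257.4]
foot [ 0.636 -0.01   0.012]
foot [0.635 0.15  0.012]
hook prongs [array([0.67 , 0.176, 0.125]), array([0.689, 0.166, 0.125])]
```

View pics/c1.png

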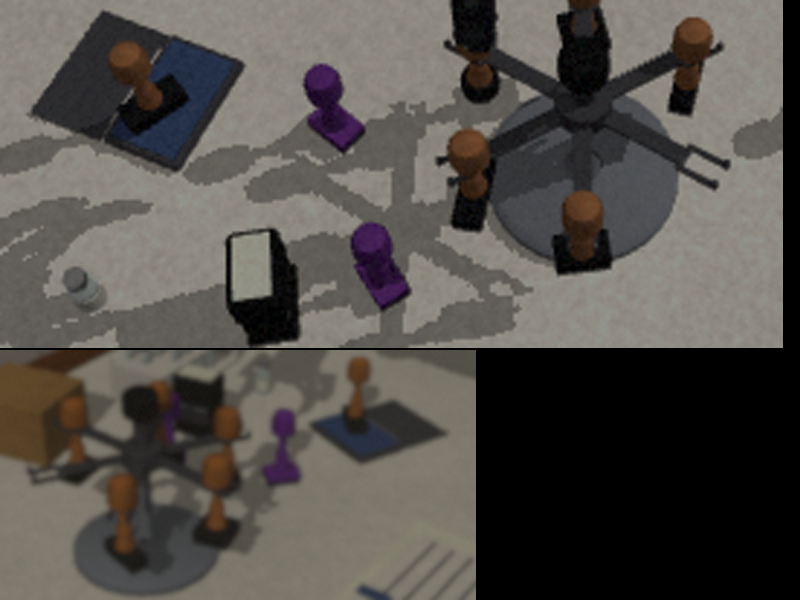

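```bash
python3 - <<'E'
from h import *
a=shot('scene');b=shot('side')
def tri(p,q):
    (o1,d1),(o2,d2)=ray(a,*p),ray(b,*q)
    A=np.zeros((3,3));r=np.zeros(3)
    for o,d in((o1,d1),(o2,d2)):
        d=d/np.linalg.norm(d);P=np.eye(3)-np.outer(d,d);A+=P;r+=P@o
    return np.linalg.solve(A,r).round(4)
print('turnknob',tri((291,236),(254.2,187.3)))
print('stamp knob',tri((135.2,236.4),(345,174.2)), onplane(a,135.2,236.4,.0925),onplane(b,345,174.2,.0925))
K={n:onplane(a,*p,.140)for n,p in dict(k180=(291.5,209),k0=(291,288),k120=(328.5,228.5),k300=(251.5,267)).items()}
print(K,(K['k180']+K['k0'])/2,(K['k120']+K['k300'])/2)
w=shot('wrist');print('proj',proj(w,(.62,.07,.197)),proj(a,(.62,.07,.197)))
cv2.imwrite('pics/w.png',cv2.cvtColor(w['frame'],cv2.COLOR_RGB2BGR))
E
```

```text
turnknob [0.6228 0.0701 0.1822]
stamp knob [ 0.5724 -0.2898  0.0895] [ 0.57372198 -0.28901329  0.0925    ] [ 0.56958093 -0.28372684  0.0925    ]
{'k180': array([0.52804162, 0.07170392, 0.14      ]), 'k0': array([0.72075283, 0.07026939, 0.14      ]), 'k120': array([0.57920734, 0.15316359, 0.14      ]), 'k300': array([ 0.67378991, -0.012486  ,  0.14      ])} [0.62439723 0.07098665 0.14      ] [0.62649862 0.0703388  0.14      ]
proj (np.float64(322.1448742504754), np.float64(100.87054044931064)) (np.float64(291.00142801658313), np.float64(231.20846266917724))
```

View pics/w.png

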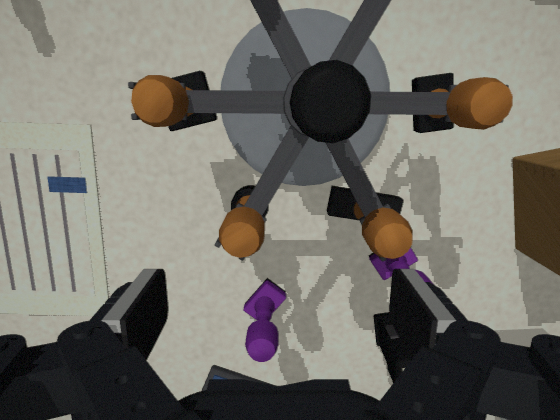

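The wrist view shows the carousel knob top at (331,101). Two stamps are in line at rows 100 and 102, so the star is at 0/60/… degrees and the empty hook at about +60°. The axis is about (0.6245, 0.070). I'll go over the knob, go down and grip it.

Request:
{"name": "servo_tool", "arguments": {"series": [{"dp": [0.024, 0.008, 0]}, {"dp": [0.024, 0.008, 0]}, {"dp": [0.022, 0.0085, 0]}, {"dp": [0, 0, 0.012]}, {"dp": [0, 0, 0.012]}, {"dp": [0, 0, 0.006]}, {"dp": [0, 0, 0]}], "hand": 1}}

```text
invalid input
```

Request:
{"name": "servo_tool", "arguments": {"series": [{"dp": [0, 0, 0]}, {"dp": [0, 0, 0]}, {"dp": [0, 0, 0]}, {"dp": [0, 0, 0]}, {"dp": [0, 0, 0]}, {"dp": [0, 0, 0]}], "hand": 0.3, "newtons": 25}}

```text
invalid input
```

Request:
{"name": "servo_tool", "arguments": {"series": [{"dp": [0.024, 0.008, 0], "rot": [0, 0, 0]}, {"dp": [0.024, 0.008, 0], "rot": [0, 0, 0]}, {"dp": [0.022, 0.0085, 0], "rot": [0, 0, 0]}, {"dp": [0, 0, 0.012], "rot": [0, 0, 0]}, {"dp": [0, 0, 0.012], "rot": [0, 0, 0]}, {"dp": [0, 0, 0.006], "rot": [0, 0, 0]}, {"dp": [0, 0, 0], "rot": [0, 0, 0]}], "hand": 1}}

```text
t: 1.27
position: [0.6241, 0.0693, 0.1845]
eef_rot: [-3.14, 0.0, 1.57]
wrist_force: [-0.2, 0.0, -0.5]
finger_gap: 0.0855
gripper_force: 0.0
```

Rows need both fields. Closing now.

Request:
{"name": "servo_tool", "arguments": {"series": [{"dp": [0, 0, 0], "rot": [0, 0, 0]}, {"dp": [0, 0, 0], "rot": [0, 0, 0]}, {"dp": [0, 0, 0], "rot": [0, 0, 0]}, {"dp": [0, 0, 0], "rot": [0, 0, 0]}, {"dp": [0, 0, 0], "rot": [0, 0, 0]}, {"dp": [0, 0, 0], "rot": [0, 0, 0]}], "hand": 0.2, "newtons": 25}}

```text
t: 2.02
position: [0.6245, 0.07, 0.1854]
eef_rot: [-3.141, -0.0, 1.571]
wrist_force: [-0.3, -0.3, -0.8]
finger_gap: 0.0171
gripper_force: 0.0
```

The gap is 17 mm with no grip force, so the fingers didn't stop on the knob. I'll look.

```bash
python3 - <<'E'
from h import *
w=shot('wrist');a=shot('scene');b=shot('side')
out=np.zeros((600,800,3),np.uint8)
out[:300,:400]=cv2.resize(w['frame'],(400,300))
out[:300,400:]=cv2.resize(a['frame'][150:300,190:390],(400,300))
out[300:,:400]=cv2.resize(b['frame'][100:250,160:360],(400,300))
cv2.imwrite('pics/c2.png',cv2.cvtColor(out,cv2.COLOR_RGB2BGR))
s=env.read_state();print(s)
E
```

```text
{'t': 2.175, 'qpos': array([5.74805836e-02, 1.64275911e-01, 1.20445285e+00, 2.91477033e-05,
       1.77290957e+00, 5.74791193e-02]), 'joint_velocities': array([ 0.00082069,  0.00083382,  0.00234941, -0.00090226,  0.00097618,
        0.00128423]), 'joint_efforts': array([ 3.38827085e-03, -4.91720295e+01, -4.19168115e+01,  1.68953138e-04,
        1.21019730e-03,  5.12277367e-07]), 'position': array([0.62451176, 0.07000333, 0.18544355]), 'eef_rot': array([-3.14154542e+00, -2.58836707e-05,  1.57080364e+00]), 'wrist_force': array([-0.64880629,  0.43894795, -0.67721253]), 'moment': array([ 0.01406377,  0.03472727, -0.00041294]), 'gripper_force': 0.0, 'finger_gap': 0.017050993135342443}
```

View pics/c2.png

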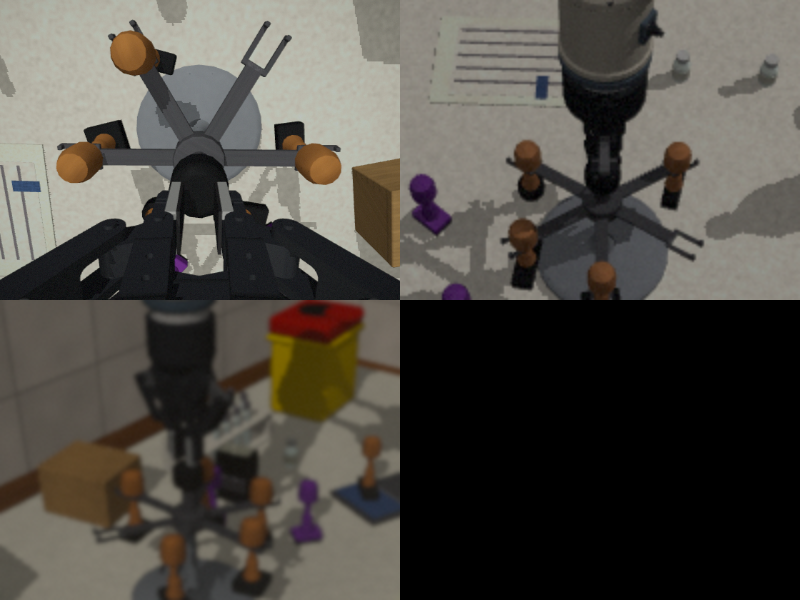

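```bash
python3 - <<'E'
from h import *
w=shot('wrist')
print(np.round(w['cam_to_world'],3))
for n,p in dict(tcp=(.6245,.07,.1854),tip=(.6245,.07,.1714),top=(.6245,.07,.197),topfar=(.6245,.089,.197),topL=(.6055,.07,.197),topR=(.6435,.07,.197),botfar=(.6245,.089,.167),tipL=(.616,.081,.1714),tipR=(.633,.081,.1714),tipLw=(.6055,.081,.1714)).items(): print(n,np.round(proj(w,p),0))
cv2.imwrite('pics/c3.png',cv2.cvtColor(cv2.resize(w['frame'][130:380,180:380],(640,600)if 0 else (480,600),interpolation=cv2.INTER_CUBIC),cv2.COLOR_RGB2BGR))
E
```

```text
[[ 1.     0.     0.     0.625]
 [-0.     0.962  0.274  0.14 ]
 [-0.    -0.274  0.962  0.344]
 [ 0.     0.     0.     1.   ]]
tcp [278. 260.]
tip [278. 249.]
top [278. 271.]
topfar [278. 229.]
topL [233. 271.]
topR [322. 271.]
botfar [278. 209.]
tipL [260. 227.]
tipR [295. 227.]
tipLw [239. 227.]
```

View pics/c3.png

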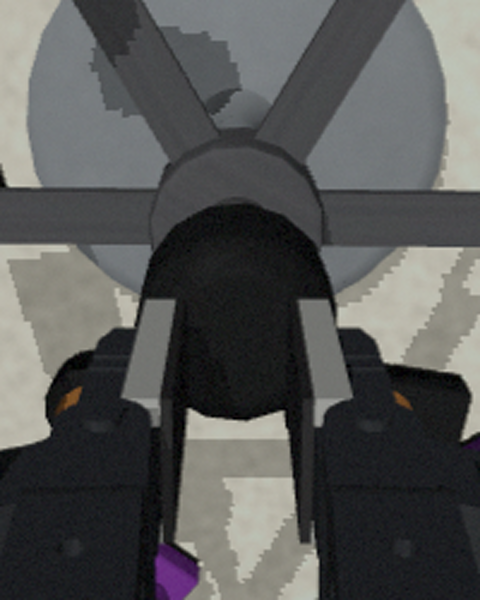

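The pads are drawn inside the knob's outline and the fingers met no force. So the real fingertips seem to sit higher than I assumed, just above the knob. I'll open, go 16 mm lower (still clear of everything) and close again.

Request:
{"name": "servo_tool", "arguments": {"series": [{"dp": [0, 0, 0], "rot": [0, 0, 0]}, {"dp": [0, 0, 0], "rot": [0, 0, 0]}, {"dp": [0, 0, 0], "rot": [0, 0, 0]}, {"dp": [0, 0, 0], "rot": [0, 0, 0]}, {"dp": [0, 0, 0.006], "rot": [0, 0, 0]}, {"dp": [0, 0, 0.006], "rot": [0, 0, 0]}, {"dp": [0, 0, 0.004], "rot": [0, 0, 0]}, {"dp": [0, 0, 0], "rot": [0, 0, 0]}], "hand": 0.8}}

```text
t: 3.22
position: [0.6242, 0.07, 0.1687]
eef_rot: [-3.14, 0.0, 1.571]
wrist_force: [0.5, 0.3, -0.5]
finger_gap: 0.0683
gripper_force: 0.0
```

Request:
{"name": "servo_tool", "arguments": {"series": [{"dp": [0, 0, 0], "rot": [0, 0, 0]}, {"dp": [0, 0, 0], "rot": [0, 0, 0]}, {"dp": [0, 0, 0], "rot": [0, 0, 0]}, {"dp": [0, 0, 0], "rot": [0, 0, 0]}, {"dp": [0, 0, 0], "rot": [0, 0, 0]}, {"dp": [0, 0, 0], "rot": [0, 0, 0]}], "hand": 0.2, "newtons": 25}}

```text
t: 3.98
position: [0.6244, 0.07, 0.17]
eef_rot: [3.141, -0.0, 1.571]
wrist_force: [-2.8, 0.7, 4.8]
finger_gap: 0.0366
gripper_force: 25.5
```

Gripped at 36.6 mm, but probably only with the tips. I'll regrip 11 mm lower.

Request:
{"name": "servo_tool", "arguments": {"series": [{"dp": [0, 0, 0], "rot": [0, 0, 0]}, {"dp": [0, 0, 0], "rot": [0, 0, 0]}, {"dp": [0, 0, 0.004], "rot": [0, 0, 0]}, {"dp": [0, 0, 0.004], "rot": [0, 0, 0]}, {"dp": [0, 0, 0.003], "rot": [0, 0, 0]}, {"dp": [0, 0, 0], "rot": [0, 0, 0]}], "hand": 0.7}}

```text
t: 4.72
position: [0.6243, 0.07, 0.1579]
eef_rot: [-3.141, 0.0, 1.571]
wrist_force: [0.9, 0.7, 1.1]
finger_gap: 0.06
gripper_force: 0.0
```

Request:
{"name": "servo_tool", "arguments": {"series": [{"dp": [0, 0, 0], "rot": [0, 0, 0]}, {"dp": [0, 0, 0], "rot": [0, 0, 0]}, {"dp": [0, 0, 0], "rot": [0, 0, 0]}, {"dp": [0, 0, 0], "rot": [0, 0, 0]}, {"dp": [0, 0, 0], "rot": [0, 0, 0]}], "hand": 0.2, "newtons": 25}}

```text
t: 5.35
position: [0.6244, 0.07, 0.1588]
eef_rot: [3.142, 0.0, 1.571]
wrist_force: [-2.5, -0.0, 3.7]
finger_gap: 0.0369
gripper_force: 26.0
```

Request:
{"name": "servo_tool", "arguments": {"series": [{"dp": [0, 0, 0], "rot": [0, 0, -2]}, {"dp": [0, 0, 0], "rot": [0, 0, -4]}, {"dp": [0, 0, 0], "rot": [0, 0, -6]}, {"dp": [0, 0, 0], "rot": [0, 0, -6]}, {"dp": [0, 0, 0], "rot": [0, 0, -6]}, {"dp": [0, 0, 0], "rot": [0, 0, -6]}, {"dp": [0, 0, 0], "rot": [0, 0, -6]}, {"dp": [0, 0, 0], "rot": [0, 0, -6]}]}}

```text
t: 6.35
position: [0.6239, 0.0698, 0.1588]
eef_rot: [-3.14, -0.001, 2.309]
wrist_force: [-6.4, -0.3, 4.6]
finger_gap: 0.0371
gripper_force: 26.3
```

Request:
{"name": "servo_tool", "arguments": {"series": [{"dp": [0, 0, 0], "rot": [0, 0, -6]}, {"dp": [0, 0, 0], "rot": [0, 0, -6]}, {"dp": [0, 0, 0], "rot": [0, 0, -6]}, {"dp": [0, 0, 0], "rot": [0, 0, -6]}, {"dp": [0, 0, 0], "rot": [0, 0, -6]}, {"dp": [0, 0, 0], "rot": [0, 0, -6]}, {"dp": [0, 0, 0], "rot": [0, 0, -6]}, {"dp": [0, 0, 0], "rot": [0, 0, -6]}]}}

```text
t: 7.35
position: [0.6236, 0.0692, 0.1588]
eef_rot: [-3.14, -0.002, -3.138]
wrist_force: [-7.6, -3.6, 4.6]
finger_gap: 0.0373
gripper_force: 26.3
```

Request:
{"name": "servo_tool", "arguments": {"series": [{"dp": [0, 0, 0], "rot": [0, 0, -6]}, {"dp": [0, 0, 0], "rot": [0, 0, -6]}, {"dp": [0, 0, 0], "rot": [0, 0, -6]}, {"dp": [0, 0, 0], "rot": [0, 0, -6]}, {"dp": [0, 0, 0], "rot": [0, 0, -4]}, {"dp": [0, 0, 0], "rot": [0, 0, -2]}, {"dp": [0, 0, 0], "rot": [0, 0, 0]}]}}

```text
t: 8.22
position: [0.6237, 0.0687, 0.1589]
eef_rot: [-3.141, -0.003, -2.617]
wrist_force: [-7.2, -4.3, 4.1]
finger_gap: 0.0368
gripper_force: 26.3
```

```bash
python3 - <<'E'
from h import *
a=shot('scene');w=shot('wrist');s=env.read_state();print(s['qpos'],s['eef_rot'],s['t'],s['finger_gap'])
out=np.zeros((600,800,3),np.uint8)
out[:300,:400]=cv2.resize(w['frame'],(400,300))
out[:300,400:]=cv2.resize(a['frame'][150:300,190:390],(400,300))
cv2.imwrite('pics/c4.png',cv2.cvtColor(out[:300],cv2.COLOR_RGB2BGR))
E
```

```text
[ 5.66420586e-02  1.63081508e-01  1.25273292e+00 -1.96114544e-03
  1.72767850e+00 -2.03836695e+00] [-3.14071934e+00 -2.56938008e-03 -2.61768566e+00] 8.325 0.03757157136677455
```

View pics/c4.png

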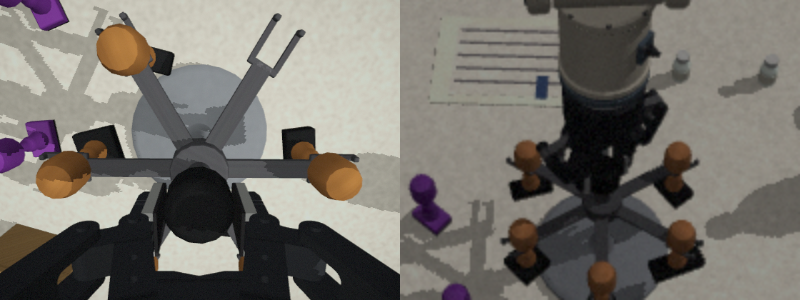

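The wrist and scene views show that the star turned with the gripper. The five stamps still hang, and the empty hook now points to the robot under the arm. I'll release, lift and straighten the yaw.

Request:
{"name": "servo_tool", "arguments": {"series": [{"dp": [0, 0, 0], "rot": [0, 0, 0]}, {"dp": [0, 0, 0], "rot": [0, 0, 0]}, {"dp": [0, 0, 0], "rot": [0, 0, 0]}, {"dp": [0, 0, -0.01], "rot": [0, 0, 0]}, {"dp": [0, 0, -0.02], "rot": [0, 0, 0]}, {"dp": [0, 0, -0.03], "rot": [0, 0, 0]}, {"dp": [0, 0, -0.03], "rot": [0, 0, 0]}, {"dp": [0, 0, 0], "rot": [0, 0, 0]}], "hand": 0.75}}

```text
t: 9.32
position: [0.6257, 0.0701, 0.254]
eef_rot: [-3.138, 0.007, -2.618]
wrist_force: [-0.4, 0.6, -0.4]
finger_gap: 0.064
gripper_force: 0.0
```

Request:
{"name": "servo_tool", "arguments": {"series": [{"dp": [0, 0, 0], "rot": [0, 0, 10]}, {"dp": [0, 0, 0], "rot": [0, 0, 10]}, {"dp": [0, 0, 0], "rot": [0, 0, 10]}, {"dp": [0.05, 0, 0], "rot": [0, 0, 0]}, {"dp": [0.05, 0, 0], "rot": [0, 0, 0]}, {"dp": [0.03, 0, 0], "rot": [0, 0, 0]}, {"dp": [0, 0, 0], "rot": [0, 0, 0]}, {"dp": [0, 0, 0], "rot": [0, 0, 0]}]}}

```text
t: 10.32
position: [0.4949, 0.07, 0.2483]
eef_rot: [3.142, 0.0, 3.142]
wrist_force: [0.3, 1.2, 0.6]
finger_gap: 0.0638
gripper_force: 0.0
```

```bash
python3 - <<'E'
from h import *
w=shot('wrist');s=env.read_state();print(s['position'],s['eef_rot'],s['t'])
print(np.round(w['cam_to_world'],3)); np.save('wh.npy',w['frame'])
print('exp hook',proj(w,(.5285,.07,.125)),proj(w,(.5065,.07,.125)))
cv2.imwrite('pics/c5.png',cv2.cvtColor(w['frame'],cv2.COLOR_RGB2BGR))
E
```

```text
[0.49506786 0.06996249 0.24810695] [-3.14154562e+00 -3.07266776e-04  3.14147128e+00] 10.375
[[ 0.    -0.962 -0.274  0.426]
 [ 1.     0.     0.     0.07 ]
 [-0.    -0.274  0.962  0.407]
 [ 0.     0.     0.     1.   ]]
exp hook (np.float64(278.07538801189764), np.float64(235.7719455160364)) (np.float64(278.06314390670696), np.float64(209.2455496931999))
```

View pics/c5.png

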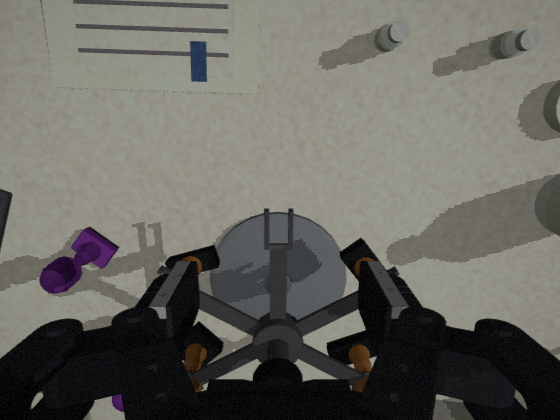

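The wrist view shows the empty fork at (279,209–244), exactly where I predicted, pointing to −x with its hook point at (0.5285, 0.070). Next I'll go over to the stamp.

Request:
{"name": "servo_tool", "arguments": {"series": [{"dp": [0, -0.04, 0], "rot": [0, 0, 0]}, {"dp": [0, -0.06, 0], "rot": [0, 0, 0]}, {"dp": [0, -0.06, 0], "rot": [0, 0, 0]}, {"dp": [0, -0.06, 0], "rot": [0, 0, 0]}, {"dp": [0, -0.06, 0], "rot": [0, 0, 0]}, {"dp": [0, -0.05, 0], "rot": [0, 0, 0]}, {"dp": [-0.01, -0.027, 0], "rot": [0, 0, 0]}, {"dp": [0, 0, 0], "rot": [0, 0, 0]}]}}

```text
t: 11.38
position: [0.5048, -0.2893, 0.2463]
eef_rot: [3.14, -0.003, 3.139]
wrist_force: [-0.4, 1.6, 0.4]
finger_gap: 0.0638
gripper_force: 0.0
```

```bash
python3 - <<'E'
from h import *
w=shot('wrist');s=env.read_state();print(s['position'],s['eef_rot'],s['t'])
h=cv2.cvtColor(w['frame'],cv2.COLOR_RGB2HSV)
m=cv2.inRange(h,(3,110,50),(16,255,255))
k,l,st,ce=cv2.connectedComponentsWithStats(m)
for i in range(1,k):
    if st[i,4]>60: print(st[i].tolist(),ce[i].round(1), onplane(w,*ce[i],.098).round(4))
print(proj(w,(.572,-.288,.108)),proj(w,(.572,-.288,.077)))
cv2.imwrite('pics/c6.png',cv2.cvtColor(w['frame'],cv2.COLOR_RGB2BGR))
E
```

```text
[ 0.50478277 -0.28795345  0.24688845] [ 3.13994073e+00 -2.15902292e-03  3.14006388e+00] 11.425
[258, 227, 33, 51, 1205] [274.7 254.1] [ 0.5641 -0.2922  0.098 ]
[541, 337, 19, 23, 246] [552.1 345.4] [ 0.6582 -0.0298  0.098 ]
(np.float64(279.57649588380997), np.float64(267.1423124072315)) (np.float64(279.42840977925573), np.float64(253.2517523548515))
```

View pics/c6.png

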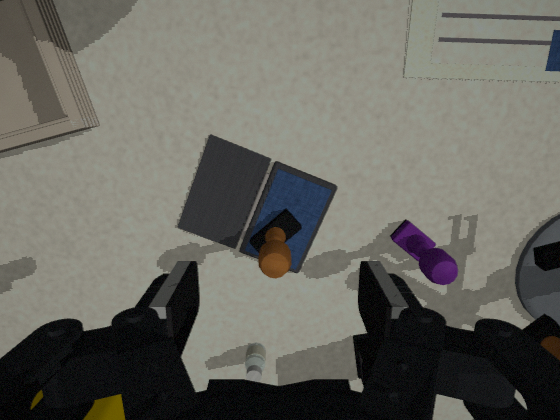

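The wrist view shows the stamp's knob at (274,261), at about (0.572, −0.292). The nearby pieces are well clear. I'll move over it and descend in two stages.

Request:
{"name": "servo_tool", "arguments": {"series": [{"dp": [-0.033, -0.002, 0], "rot": [0, 0, 0]}, {"dp": [-0.034, -0.002, 0], "rot": [0, 0, 0]}, {"dp": [0, 0, 0.04], "rot": [0, 0, 0]}, {"dp": [0, 0, 0.03], "rot": [0, 0, 0]}, {"dp": [0, 0, 0.02], "rot": [0, 0, 0]}, {"dp": [0, 0, 0], "rot": [0, 0, 0]}]}}

```text
t: 12.18
position: [0.571, -0.29, 0.1567]
eef_rot: [3.14, -0.003, -3.141]
wrist_force: [0.2, 0.3, 0.4]
finger_gap: 0.0639
gripper_force: 0.0
```

```bash
python3 - <<'E'
from h import *
w=shot('wrist');s=env.read_state();print(s['position'],s['eef_rot'],s['t'])
h=cv2.cvtColor(w['frame'],cv2.COLOR_RGB2HSV)
m=cv2.inRange(h,(3,110,50),(16,255,255))
k,l,st,ce=cv2.connectedComponentsWithStats(m)
for i in range(1,k):
    if st[i,4]>150:
        x,y,ww,hh,_=st[i]; print(st[i].tolist()); print(onplane(w,x+ww/2,y+hh-ww/2,.094).round(4), onplane(w,x+ww/2,y+hh-ww/2,.09).round(4))
for z in (.097,.08): print(proj(w,(.572,-.292,z)))
E
```

```text
[ 0.57152443 -0.29050763  0.15865693] [ 3.14137619e+00 -3.10081426e-04 -3.14103674e+00] 12.225
[250, 182, 48, 62, 2190]
[ 0.5719 -0.2923  0.094 ] [ 0.5732 -0.2923  0.09  ]
(np.float64(274.44318829007807), np.float64(221.59143559791184))
(np.float64(274.6630622214623), np.float64(213.6905516676373))
```

Request:
{"name": "servo_tool", "arguments": {"series": [{"dp": [0, -0.0015, 0.025], "rot": [0, 0, 0]}, {"dp": [0, 0, 0.025], "rot": [0, 0, 0]}, {"dp": [0, 0, 0.022], "rot": [0, 0, 0]}, {"dp": [0, 0, 0.012], "rot": [0, 0, 0]}, {"dp": [0, 0, 0.01], "rot": [0, 0, 0]}, {"dp": [0, 0, 0], "rot": [0, 0, 0]}, {"dp": [0, 0, 0], "rot": [0, 0, 0]}]}}

```text
t: 13.1
position: [0.572, -0.2928, 0.0656]
eef_rot: [-3.141, 0.001, 3.142]
wrist_force: [-0.0, 0.6, -0.1]
finger_gap: 0.064
gripper_force: 0.0
```

Request:
{"name": "servo_tool", "arguments": {"series": [{"dp": [0, 0, 0], "rot": [0, 0, 0]}, {"dp": [0, 0, 0], "rot": [0, 0, 0]}, {"dp": [0, 0, 0], "rot": [0, 0, 0]}, {"dp": [0, 0, 0], "rot": [0, 0, 0]}, {"dp": [0, 0, 0], "rot": [0, 0, 0]}, {"dp": [0, 0, 0], "rot": [0, 0, 0]}], "hand": 0.15, "newtons": 30}}

```text
t: 13.85
position: [0.5719, -0.2927, 0.0652]
eef_rot: [-3.141, 0.001, -3.142]
wrist_force: [1.0, -1.1, 4.2]
finger_gap: 0.0289
gripper_force: 30.0
```

Gripped at 28.9 mm. I'll lift, check the hold, then carry it across.

Request:
{"name": "servo_tool", "arguments": {"series": [{"dp": [0, 0, -0.01], "rot": [0, 0, 0]}, {"dp": [0, 0, -0.025], "rot": [0, 0, 0]}, {"dp": [0, 0, -0.035], "rot": [0, 0, 0]}, {"dp": [0.01, 0, -0.035], "rot": [0, 0, 0]}, {"dp": [0.03, 0, -0.02], "rot": [0, 0, 0]}, {"dp": [0.04, 0.01, 0], "rot": [0, 0, 0]}, {"dp": [0.032, 0.03, 0], "rot": [0, 0, 0]}, {"dp": [0.01, 0.045, 0], "rot": [0, 0, 0]}]}}

```text
t: 14.85
position: [0.4476, -0.2073, 0.1893]
eef_rot: [3.141, -0.001, 3.139]
wrist_force: [0.5, 0.7, 0.2]
finger_gap: 0.029
gripper_force: 29.7
```

Request:
{"name": "servo_tool", "arguments": {"series": [{"dp": [0, 0.05, 0], "rot": [0, 0, 0]}, {"dp": [0, 0.05, 0], "rot": [0, 0, 0]}, {"dp": [0, 0.05, 0], "rot": [0, 0, 0]}, {"dp": [0, 0.05, 0], "rot": [0, 0, 0]}, {"dp": [0, 0.04, 0], "rot": [0, 0, 0]}, {"dp": [0, 0.025, 0], "rot": [0, 0, 0]}, {"dp": [0, 0.0125, 0], "rot": [0, 0, 0]}, {"dp": [0, 0, 0], "rot": [0, 0, 0]}]}}

```text
t: 15.85
position: [0.4493, 0.0702, 0.1893]
eef_rot: [-3.141, -0.001, -3.141]
wrist_force: [0.4, -0.2, -0.7]
finger_gap: 0.029
gripper_force: 29.8
```

```bash
python3 - <<'E'
from h import *
w=shot('wrist');a=shot('scene');b=shot('side');s=env.read_state();print(s['position'],s['eef_rot'],s['t'],s['finger_gap'])
p=s['position']; print('exp hook',proj(w,(.5285,.07,.125)),proj(w,(.5065,.07,.125)))
print('knob c proj',[np.round(proj(w,(p[0],p[1],p[2]+d)),1) for d in(.028,.042)])
out=np.zeros((420,800,3),np.uint8)
out[:,:560]=w['frame']; out[:240,560:]=cv2.resize(b['frame'][110:270,210:370],(240,240))
cv2.imwrite('pics/c7.png',cv2.cvtColor(out,cv2.COLOR_RGB2BGR))
E
```

```text
[0.44955142 0.06911165 0.18942707] [-3.14119781e+00 -2.42724245e-04  3.14043184e+00] 16.0 0.029330423761943142
exp hook (np.float64(277.6598193834735), np.float64(329.00174571291546)) (np.float64(277.67064906294706), np.float64(299.97748676298))
knob c proj [array([274.9, 289.2]), array([274.5, 308.4])]
```

View pics/c7.png

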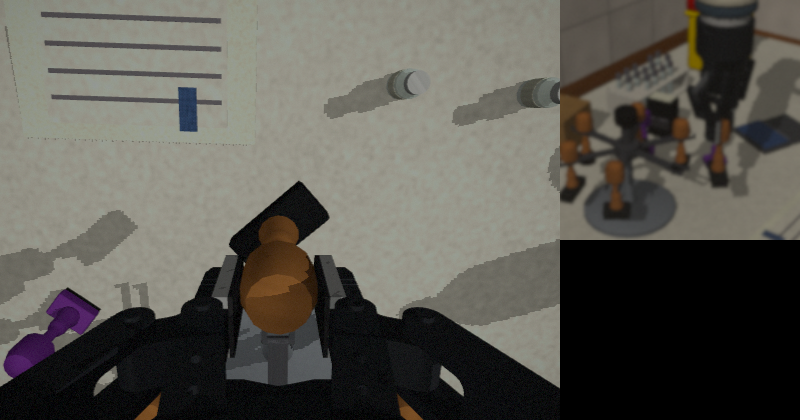

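The stamp is held upright and centred: knob at (279,297), the fork is hidden behind it. I'll lower to insertion height.

Request:
{"name": "servo_tool", "arguments": {"series": [{"dp": [0, 0, 0.015], "rot": [0, 0, 0]}, {"dp": [0, 0, 0.025], "rot": [0, 0, 0]}, {"dp": [0, 0, 0.017], "rot": [0, 0, 0]}, {"dp": [0, 0, 0.009], "rot": [0, 0, 0]}, {"dp": [0, 0, 0], "rot": [0, 0, 0]}, {"dp": [0, 0, 0], "rot": [0, 0, 0]}, {"dp": [0, 0, 0], "rot": [0, 0, 0]}, {"dp": [0, 0, 0], "rot": [0, 0, 0]}]}}

```text
t: 17.0
position: [0.4498, 0.0701, 0.124]
eef_rot: [3.141, 0.001, -3.142]
wrist_force: [-0.2, 1.0, -0.5]
finger_gap: 0.0288
gripper_force: 29.8
```

```bash
python3 - <<'E'
from h import *
s=env.read_state();print(s['position'],s['eef_rot'],s['t'])
# hook prongs measured in stored image (TCP there .49507,.06996,.24811): dark prong columns
f=np.load('wh.npy'); g=cv2.cvtColor(f,cv2.COLOR_RGB2GRAY)
for r in (212,218,225,232): print(r,g[r,256:302].tolist())
print('col rows',g[200:252,266].tolist())
E
```

```text
[0.44978475 0.0700507  0.12403048] [ 3.14148096e+00  9.71864385e-04 -3.14152521e+00] 17.0
212 [140, 144, 147, 149, 150, 150, 147, 134, 43, 53, 49, 51, 56, 78, 103, 102, 82, 74, 57, 59, 61, 57, 57, 58, 62, 66, 82, 84, 89, 103, 112, 118, 55, 41, 50, 50, 56, 101, 152, 151, 149, 150, 149, 149, 150, 149]
218 [90, 85, 89, 90, 90, 91, 91, 87, 59, 52, 51, 51, 53, 73, 91, 93, 90, 92, 92, 93, 93, 90, 93, 96, 95, 93, 92, 95, 92, 92, 93, 84, 52, 49, 50, 52, 56, 79, 92, 91, 92, 94, 92, 94, 93, 92]
225 [88, 90, 91, 89, 92, 92, 93, 87, 61, 51, 48, 50, 57, 77, 94, 93, 93, 94, 91, 91, 93, 94, 93, 94, 93, 93, 95, 95, 93, 94, 95, 88, 61, 49, 50, 48, 57, 78, 94, 94, 94, 94, 96, 95, 95, 96]
232 [90, 92, 92, 91, 92, 92, 91, 87, 57, 50, 52, 50, 55, 74, 92, 94, 92, 93, 94, 93, 93, 94, 96, 93, 92, 95, 93, 93, 94, 94, 91, 88, 44, 52, 51, 51, 61, 86, 93, 94, 96, 91, 94, 94, 94, 93]
col rows [144, 146, 145, 147, 148, 148, 148, 148, 95, 37, 32, 39, 49, 51, 53, 49, 39, 54, 51, 51, 48, 50, 54, 50, 51, 48, 47, 50, 47, 50, 49, 51, 52, 49, 49, 52, 52, 45, 49, 48, 49, 48, 49, 50, 50, 49, 50, 52, 55, 55, 90, 91]
```

The fork midline is at y = 0.070, pointing straight out. Inserting.

Request:
{"name": "servo_tool", "arguments": {"series": [{"dp": [-0.012, 0, 0], "rot": [0, 0, 0]}, {"dp": [-0.015, 0, 0], "rot": [0, 0, 0]}, {"dp": [-0.015, 0, 0], "rot": [0, 0, 0]}, {"dp": [-0.015, 0, 0], "rot": [0, 0, 0]}, {"dp": [-0.012, 0, 0], "rot": [0, 0, 0]}, {"dp": [-0.007, 0, 0], "rot": [0, 0, 0]}, {"dp": [-0.0025, 0, 0], "rot": [0, 0, 0]}, {"dp": [0, 0, 0], "rot": [0, 0, 0]}]}}

```text
t: 18.0
position: [0.528, 0.07, 0.1235]
eef_rot: [-3.142, -0.0, -3.142]
wrist_force: [0.4, 0.4, -1.1]
finger_gap: 0.0287
gripper_force: 29.8
```

No contact. Now lowering 10 mm.

Request:
{"name": "servo_tool", "arguments": {"series": [{"dp": [0, 0, 0.003], "rot": [0, 0, 0]}, {"dp": [0, 0, 0.003], "rot": [0, 0, 0]}, {"dp": [0, 0, 0.002], "rot": [0, 0, 0]}, {"dp": [0, 0, 0.001], "rot": [0, 0, 0]}, {"dp": [0, 0, 0.001], "rot": [0, 0, 0]}, {"dp": [0, 0, 0], "rot": [0, 0, 0]}, {"dp": [0, 0, 0], "rot": [0, 0, 0]}]}}

```text
t: 18.88
position: [0.5281, 0.07, 0.1136]
eef_rot: [3.142, 0.0, -3.142]
wrist_force: [0.6, -0.6, 0.5]
finger_gap: 0.029
gripper_force: 29.8
```

Request:
{"name": "servo_tool", "arguments": {"series": [{"dp": [0, 0, 0.001], "rot": [0, 0, 0]}, {"dp": [0, 0, 0], "rot": [0, 0, 0]}, {"dp": [0, 0, 0], "rot": [0, 0, 0]}]}}

```text
t: 19.25
position: [0.5282, 0.07, 0.1131]
eef_rot: [3.142, 0.001, -3.142]
wrist_force: [-1.2, 0.2, 3.8]
finger_gap: 0.0288
gripper_force: 30.1
```

```bash
python3 - <<'E'
from h import *
w=shot('wrist');a=shot('scene');b=shot('side')
out=np.zeros((600,800,3),np.uint8)
out[:300,:400]=cv2.resize(w['frame'],(400,300))
out[:300,400:]=cv2.resize(a['frame'][150:300,190:390],(400,300))
out[300:,:400]=cv2.resize(b['frame'][150:270,200:360],(400,300),interpolation=cv2.INTER_CUBIC)
cv2.imwrite('pics/c8.png',cv2.cvtColor(out,cv2.COLOR_RGB2BGR))
E
```

```text
(no output)
```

The wrist reads +3.8 N at exactly the expected height, so the knob's underside lies on the prongs. I'm releasing and lifting straight up.

Request:
{"name": "servo_tool", "arguments": {"series": [{"dp": [0, 0, 0], "rot": [0, 0, 0]}, {"dp": [0, 0, 0], "rot": [0, 0, 0]}, {"dp": [0, 0, 0], "rot": [0, 0, 0]}, {"dp": [0, 0, 0], "rot": [0, 0, 0]}, {"dp": [0, 0, 0], "rot": [0, 0, 0]}], "hand": 0.65}}

```text
t: 20.02
position: [0.528, 0.07, 0.1124]
eef_rot: [3.142, -0.0, -3.142]
wrist_force: [0.3, 0.3, 0.5]
finger_gap: 0.0554
gripper_force: 0.0
```

Request:
{"name": "servo_tool", "arguments": {"series": [{"dp": [0, 0, -0.005], "rot": [0, 0, 0]}, {"dp": [0, 0, -0.015], "rot": [0, 0, 0]}, {"dp": [0, 0, -0.03], "rot": [0, 0, 0]}, {"dp": [0, 0, -0.04], "rot": [0, 0, 0]}, {"dp": [0, 0, -0.04], "rot": [0, 0, 0]}, {"dp": [0.03, 0, 0], "rot": [0, 0, 0]}, {"dp": [0.03, 0, 0], "rot": [0, 0, 0]}, {"dp": [0, 0, 0], "rot": [0, 0, 0]}]}}

```text
t: 21.02
position: [0.4673, 0.0701, 0.2448]
eef_rot: [3.141, 0.003, -3.141]
wrist_force: [0.4, -0.3, 0.3]
finger_gap: 0.0556
gripper_force: 0.0
```

```bash
python3 - <<'E'
from h import *
w=shot('wrist');s=env.read_state();print(s['position'],s['t'],s['wrist_force'])
h=cv2.cvtColor(w['frame'],cv2.COLOR_RGB2HSV)
m=cv2.inRange(h,(3,110,50),(16,255,255))
k,l,st,ce=cv2.connectedComponentsWithStats(m)
for i in range(1,k):
    if st[i,4]>100:
        x,y,ww,hh,_=st[i]; print(st[i].tolist(),onplane(w,x+ww/2,y+hh-ww/2,.142).round(4))
print('exp top/bot of knob',[np.round(proj(w,(.5285,.07,z)),1) for z in(.156,.125)])
E
```

```text
[0.46805799 0.07006778 0.24416944] 21.075 [ 0.81413643  0.17221899 -0.94217537]
[259, 237, 39, 63, 1697] [0.5302 0.0705 0.142 ]
[348, 369, 13, 20, 141] [0.624 0.134 0.142]
exp top/bot of knob [array([277.8, 287.3]), array([277.9, 268.9])]
```

The stamp's knob is at (0.530, 0.0705) at hung height, within 2 mm of the hook point. I'll let it settle, then hand in.

Request:
{"name": "servo_tool", "arguments": {"series": [{"dp": [0.03, 0, 0], "rot": [0, 0, 0]}, {"dp": [0.03, 0, 0], "rot": [0, 0, 0]}, {"dp": [0, 0, 0], "rot": [0, 0, 0]}, {"dp": [0, 0, 0], "rot": [0, 0, 0]}, {"dp": [0, 0, 0], "rot": [0, 0, 0]}, {"dp": [0, 0, 0], "rot": [0, 0, 0]}, {"dp": [0, 0, 0], "rot": [0, 0, 0]}, {"dp": [0, 0, 0], "rot": [0, 0, 0]}]}}

```text
t: 22.08
position: [0.4081, 0.07, 0.2424]
eef_rot: [-3.142, -0.0, 3.142]
wrist_force: [0.5, -0.1, -0.1]
finger_gap: 0.0557
gripper_force: 0.0
```

```bash
python3 - <<'E'
from h import *
a=shot('scene')
h=cv2.cvtColor(a['frame'],cv2.COLOR_RGB2HSV)
m=cv2.inRange(h,(3,110,50),(16,255,255)); k,l,st,ce=cv2.connectedComponentsWithStats(m)
for i in range(1,k):
    if 30<st[i,4]<600: print(st[i].tolist(),onplane(a,st[i,0]+st[i,2]/2,st[i,1]+st[i,2]/2,.142).round(3))
print(env.close_job())
E
```

```text
[285, 202, 13, 15, 116] [0.528 0.072 0.142]
[248, 220, 12, 16, 126] [ 0.575 -0.011  0.142]
[323, 221, 12, 14, 124] [0.577 0.154 0.142]
[252, 237, 8, 8, 36] [ 0.612 -0.005  0.142]
[323, 238, 8, 7, 36] [0.614 0.148 0.142]
[245, 259, 14, 24, 198] [ 0.672 -0.011  0.142]
[325, 260, 13, 15, 127] [0.673 0.155 0.142]
[284, 281, 14, 24, 195] [0.722 0.07  0.142]
[4, 307, 6, 27, 31] [ 0.772 -0.495  0.142]
the job is handed in; nothing more can be done
None
```

The stamp hangs on the once-empty hook, which faces the robot; the last camera check showed it within about 2 mm of the hook point and the other five still in place, and the job was handed in at about 22 s, with no verdict returned.

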